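Mirror check of a ring-gear mark

ROBOT

A 7-joint arm with a two-finger parallel gripper is mounted at the origin on the work surface. World frame = base frame: x ahead of the robot, y to its left, z up, the work surface at z = 0. Lengths are in m, angles in rad, forces in N, time in s.
With the tool pointing down it reaches from about 0.425 to 0.825 m from the base axis. Payload 3.6 kg.
Tool frame: the origin (TCP) lies midway between the tips of the shut fingers; the grasp point (between the pads) lies grip_depth behind it (grip_depth is the distance from the TCP to the grasp point, in m); z points along the fingers, y is the direction in which the jaws open and shut (so a half turn about z gives the same grasp; the last joint's range is limited). The gripper opens to 93 mm and grips with 3 to 60 N. Pads are 15 mm wide; open, the fingers measure 128 mm over their backs; the gripper's body (75 mm by 188 mm) begins 65 mm behind the grasp point.
Start: joints at [-1.204, 0.615, -0.013, 1.423, 0.008, 1.103, -0.04], TCP at [0.249, 0.6, 0.219] pointing down, gripper open.
Joint ranges: [-3.12, 3.12], [-0.3, 2.06], [-1.34, 1.32], [0.26, 2.42], [-1.36, 4.5], [0.01, 1.98], [-2.84, 2.84]. Speed limits (rad/s): [2.79, 2.79, 3.14, 3.14, 3.14, 3.14, 3.14].

INTERFACE

Orientations are given as [roll, pitch, yaw] about the fixed x, y, z axes, in that order (R = Rz(yaw) Ry(pitch) Rx(roll)).
In Python, from workcell import state, capture, hand_in, grip_depth gives the robot as it stands. The module is installed in compiled form; this text tells all that it offers.
- The arm moves only by the tool jog_arm, never from a script. Its argument "rows" is a list of rows, each a list of 7 numbers: the turn, a rotation vector about the tool's x, y, z in rad, then the shift along the tool's x, y, z in cm, then the gripper's target within -1 to 1 (shut at 1, half-way at 0, fully open at -1). A call has 1 to 12 rows; each row is the pose to reach, as a shift and turn from the pose commanded when the call began, along the tool's axes at that moment; what a row does not reach only later rows make up. A row lasts 1/10 s, in which the tool goes at most 50 mm and 8.59 degrees, less where a joint would pass 70% of its speed; a pose out of reach is approached as far as the arm can. A call with a gripper value outside its range is refused whole. The fingers move at their own pace and stop on an object; the grip force is fixed at half the most. Time passes only in rows, so rows that repeat a pose let the fingers close. It gives the time, the measured TCP pose, the force and the opening at its end, in the units of the state.
- state(): the state, without advancing time (a new reading comes with each control period).
- capture(name): name is "scene" or "top" or "wrist"; returns a dict with "pixels" (400x640x3 uint8, red, green, blue), "intrinsics" (3x3 intrinsics, pixels), "k1" (the pictures are not rectified: a ray, as slopes to the right and down, at radius r is drawn at 1 + k1 r^2 times it, then the intrinsics apply), "R" (3x3) and "t" (3): a world point X has camera coordinates R X + t. Camera axes: x right, y down, z forward; pixel columns grow to the right and rows downward; lengths in m; the calibration is good to about 2 mm. A picture is of the moment at which its call begins. There is no depth.
- hand_in(): hands the job in, once; it reports no verdict.
The state is a dict: "t": time; "q": joint angles; "joint_vel": joint speeds; "joint_torque": joint torques, N m; "position": TCP position; "tool_rot": TCP orientation; "ft_force": force on the tool from outside, world axes, zero at the start; "torque": the same for the moment, N m; "width": opening from 0.0 (shut) to 1.0 (fully open).
Only numpy, scipy, OpenCV 4.12 (cv2) and the standard library are available. Lean on these libraries where they do the work, as an engineer would, in place of code of your own. Each camera call takes 0.05 s, during which the arm holds its last target. There are 200 camera calls.

TASK

Turn the ring-gear turntable by its black bar grip clockwise, fully back to its zero stop, which brings the yellow mark round to face the inspection mirror. Then turn the sprung mirror by its orange grip until the camera sees the yellow mark in it, that is until the red beam reflected by the mirror lands on the middle of the mark, and finish while still holding the mirror steady there in the fingers. Leave everything else on the bench where it is.

Things in the scene. Friction and masses are not known exactly. Their poses are not given: they have to be found in the camera images.
- turntable (a joint): Angle (rad) of the ring-gear turntable about its vertical axis. 0 = at its zero stop (green lug on the gear against the red stop block); positive = turned anticlockwise seen from above, at most 1.6. It starts between 0.6 and 1.4 and is turned clockwise to reach zero. It stays where it is left (about 0.15 N m of friction).
- turntable_grip (a point): Middle of the black bar grip on top of the turntable, on the turning axis. The bar runs along this frame's x, is 60 mm long, 14 mm wide (y) and 45 mm high, and this point is 18 mm below its top; the nearest thing below (a 48 mm hub) is 27 mm under this point. The frame turns with the gear. The gear below is 94 mm in radius at the mark, its upper flange 62 mm below this point; the red stop block reaches 115 mm out from the axis and its top is 42 mm below this point.
- mark (a point): Middle of the outer face of the yellow mark, a block 24 mm wide and 26 mm high on the rim of the ring gear, 92 mm from the turning axis towards the grip frame's -y; it moves with the turntable. It is at the same height as the lens and the beam.
- mirror: Flat mirror, 60 mm wide and 52 high, upright on a vertical pivot. Origin on the pivot axis at bench level; x is the outward normal of the shiny face (the face contains the pivot axis), z up. It turns about z only, anticlockwise from above from its rest stop, up to 1.35 rad; a spring (0.04 N m at rest, 0.20 N m at the far end) turns it back clockwise to the rest stop as soon as it is let go, so it has to be held.
- mirror_grip (a point): Middle of the orange bar grip above the mirror, on the pivot axis, 157 mm above the bench. The bar is 52 mm long along this frame's y (parallel to the mirror), 13 mm wide along x, 45 mm high; this point is 18 mm below its top and 27 mm above its underside. Turns with the mirror; same axes as the mirror.
- lens (a point): Middle of the lens of the black inspection camera (60 x 42 x 46 mm, top 108 mm above the bench) fixed on the same foot as the mirror, 113 mm from the mirror's pivot and looking level at it. A thin red aiming beam runs from the lens to the mirror at the pivot axis, 85 mm above the bench.
- sight (a point): Frame of the reflected line of sight (the red aiming beam after the mirror): origin on the pivot axis at the mirror, 85 mm above the bench; x points along the reflected beam, y to its left, z up. It obeys the law of reflection: turning the mirror by an angle turns it by twice that. The visible beam is always drawn 290 mm long, so it may end up to 50 mm short of the mark or show a little beyond the gear; what counts is that its line meets the mark.
- bearing_a: Bystander, to be left alone: steel bearing cup, 110 mm diameter, 50 high.
- snap_ring: Bystander, to be left alone: flat steel ring, 84 mm diameter, 12 high, lying in front of the robot.
- bearing_b: Bystander, to be left alone: aluminium bearing ring, 100 mm diameter, 40 high.
- oil_bottle: Bystander, to be left alone: amber oil bottle with yellow cap, 56 mm diameter, 130 high.
- hammer: Bystander, to be left alone: hammer lying on the bench.
- wrench: Bystander, to be left alone: wrench lying on the bench.
- pinion: Bystander, to be left alone: dark steel pinion shaft standing on its 90 mm round head, 140 high.
Not all that is in view belongs to the job. Leave any purple or turquoise look-alike of the part that bears turntable alone.

How it is judged:
On the way, in this order (a step that is already met when the one before it is completed fails the run):
1. the turntable is back at its zero stop (value of joint turntable below 0.05 rad), for 0.2 s.
2. the mirror, held in the fingers, throws the line of sight onto the yellow mark (y of mark in the frame of sight between -0.012 and 0.012 m and x of mark in the frame of sight above 0.05 m and contact force between the fingers and mirror above 1 N and value of joint turntable below 0.05 rad), for 0.3 s.
At the end, for the whole second after the job is handed in: The turntable is within 0.05 rad of its zero stop, the reflected line of sight passes within 12 mm of the middle of the yellow mark (sideways), and the fingers still hold the mirror (contact force over 1 N), which is at rest (under 0.1 rad/s) (all of step 2 and angular speed of mirror below 0.1 rad/s); the arm keeps its last pose, push and grip.
It fails at once if a bystander was moved more than 30 mm (distance of any of bearing_a, snap_ring, bearing_b, oil_bottle, hammer, wrench, pinion from where it was at the start of the episode above 0.03 m).
It also fails if it takes over 45 s, if anything falls off the work surface, if the arm or the gripper's body presses on something with over 40 N, if the wrist force passes 120 N, or if a joint passes its speed limit or range.

## Working session

There is one attempt and no reset: what is moved stays moved. The work goes in short steps, Python scripts to look and compute and a tool call to move; the robot and the scene stay as the last step left them, time stands still between calls to the robot, and variables do not carry over. Pictures are saved under pics/ and viewed, about 8 in all and at most 12, crops included, and the job is handed in when it is done.

Besides the shell and the picture viewer there is one more tool, called after "Emit:" by a JSON object that holds its "fn" and its "kwargs", one argument or row to a line. jog_arm: Moves the arm, as the interface text tells. Its arguments: {"type":"object","properties":{"rows":{"type":"array","items":{"type":"array","items":{"type":"number"}}}},"required":["rows"]}

```bash
mkdir -p pics; cat > h.py <<'E'
import numpy as np, cv2
from workcell import state, capture, hand_in, grip_depth
from scipy.spatial.transform import Rotation as Ro
def save(c,n): cv2.imwrite('pics/'+n,c['pixels'][:,:,::-1])
def ray(c,u,v):
    K=np.array(c['intrinsics']);d=np.array([(u-K[0,2])/K[0,0],(v-K[1,2])/K[1,1]]);p=d.copy()
    for _ in range(30): p=d/(1+c['k1']*(p@p))
    R=np.array(c['R']);t=np.array(c['t']);return -R.T@t, R.T@np.array([p[0],p[1],1])
def onz(c,u,v,z):
    o,d=ray(c,u,v);return o+d*(z-o[2])/d[2]
def proj(c,X):
    K=np.array(c['intrinsics']);x=np.array(c['R'])@X+np.array(c['t']);p=x[:2]/x[2];p=p*(1+c['k1']*(p@p))
    return K[0,0]*p[0]+K[0,2],K[1,1]*p[1]+K[1,2]
E
python3 - <<'E'
from h import *
import pickle
print(state(),grip_depth)
cs={n:capture(n) for n in('scene','top')}
for n in cs: save(cs[n],n+'0.png');print(n,cs[n]['R'],cs[n]['t'],cs[n]['k1'])
pickle.dump(cs,open('c0.pkl','wb'))
E
```

```text
{'t': 0.0, 'q': array([-1.20452461,  0.61590682, -0.01260203,  1.4249236 ,  0.00815544,
        1.10336776, -0.04039318]), 'joint_vel': array([-1.08215939e-03,  3.68927431e-04, -6.44637937e-04,  6.90040076e-05,
        1.20571009e-03, -8.81722326e-05,  2.79542488e-04]), 'joint_torque': array([ 9.00768646e-04, -4.58916163e+01,  2.09218129e-01, -1.65748143e+01,
       -6.10418874e-02,  2.03770021e-02,  2.38246430e-04]), 'position': array([0.24849637, 0.59976118, 0.21748108]), 'tool_rot': array([-3.13903975e+00,  9.42931390e-05,  2.74890791e+00]), 'ft_force': array([-0.13188475, -0.22440337, -0.08988202]), 'torque': array([ 0.01211229, -0.03175472,  0.0417736 ]), 'width': 1.0023836088517102} 0.0188
scene [[ 0.39540295  0.91839295  0.0145221 ]
 [ 0.77856628 -0.32672992 -0.53580044]
 [-0.48733054  0.22316349 -0.84421976]] [-0.26339215 -0.3126059   1.57728047] 0.03349676055757303
top [[ 0.02583557 -0.99964378  0.0066964 ]
 [-0.98832496 -0.02654805 -0.15002988]
 [ 0.15015422 -0.00274211 -0.98865878]] [0.05085462 0.52883562 1.14470232] -0.02445422960859041
```

View pics/top0.png

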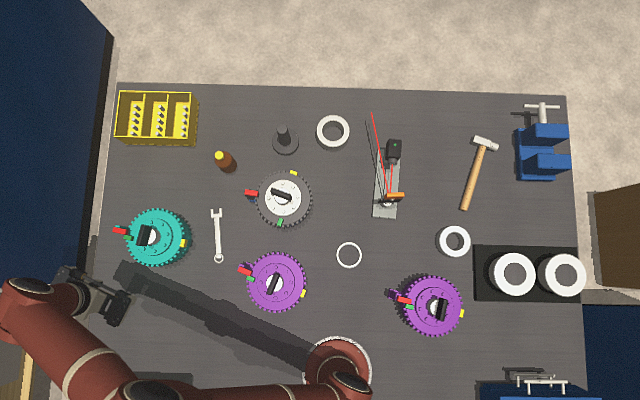

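View pics/scene0.png

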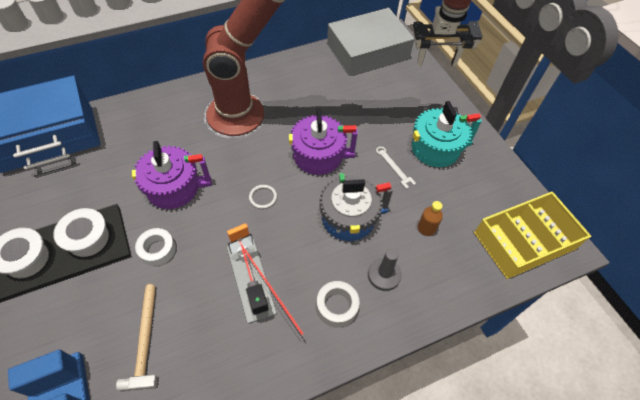

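The top view shows a light-grey gear at (284,198), which is the only candidate that is neither purple nor turquoise. The look-alikes are purple at (277,282) and (434,305), and turquoise at (156,237). The mirror grip is orange at (395,196), the camera is at (393,150), and the beam ends near (372,113). I choose the grey gear and will check it in a close crop of both views.

```bash
python3 - <<'E'
from h import *
import pickle
cs=pickle.load(open('c0.pkl','rb'))
t=cs['top']['pixels'][95:235,235:415];s=cs['scene']['pixels'][165:345,220:400]
a=cv2.resize(t,None,fx=4,fy=4,interpolation=2)[:, :720];
cv2.imwrite('pics/cropt.png',a[:,:,::-1]);cv2.imwrite('pics/crops.png',cv2.resize(s,None,fx=3.3,fy=3.3,interpolation=2)[:,:,::-1])
E
```

```text
(no output)
```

View pics/cropt.png

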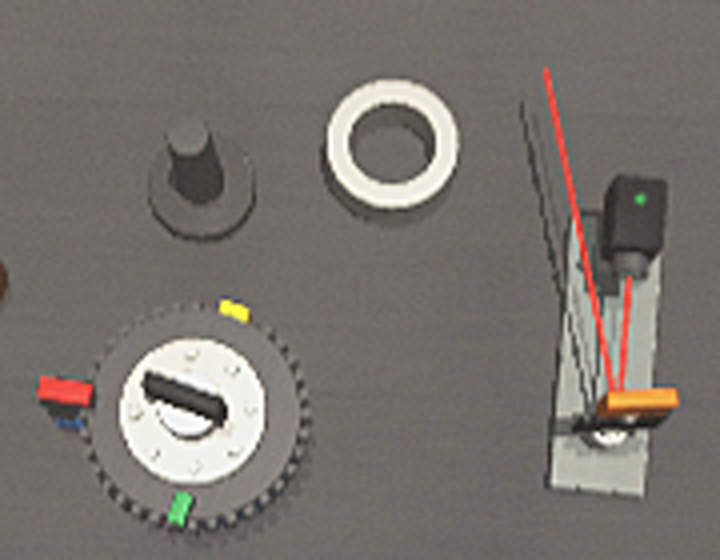

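View pics/crops.png

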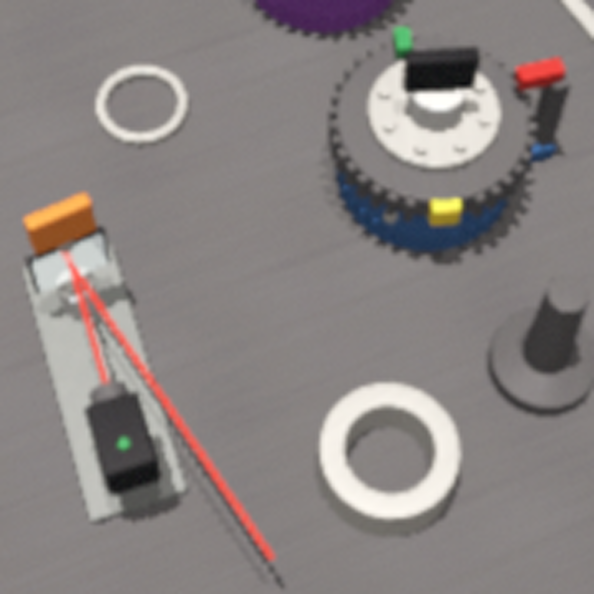

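```bash
cat >> h.py <<'E'
def tri(cs):
    A=np.zeros((3,3));b=np.zeros(3);L=[]
    for c,u,v in cs:
        o,d=ray(c,u,v);d/=np.linalg.norm(d);P=np.eye(3)-np.outer(d,d);A+=P;b+=P@o;L.append((P,o))
    X=np.linalg.solve(A,b);return X,[np.linalg.norm(P@(X-o)) for P,o in L]
E
python3 - <<'E'
from h import *
import pickle
cs=pickle.load(open('c0.pkl','rb'));T,S=cs['top'],cs['scene']
t=lambda x,y:(T,x/4+235-.4,y/4+95-.4)
s=lambda x,y:(S,x/3.3+220-.35,y/3.3+165-.35)
for n,a,b in [('bar top L/+y',(146,376),(477,51)),('bar other',(227,405),(407,55)),('orange end R',(677,394),(24,214)),('orange end L',(609,394),(92,195)),('green',(181,507),(403,40)),('yellowtop',(234,308),(446,202)),('red',(65,388),(540,71)),('beamend',(546,70),(272,556)),('hub/disc centre',(193,411),(436,108))]:
    print(n,*tri([t(*a),s(*b)]))
print('orange top z175',[onz(*t(*p),.175) for p in[(609,396),(677,396)]])
print('lensdot z108',onz(*t(640,199),.108),'lens z85', onz(*t(629,277),.085),'pivot',onz(*t(616,390),.085),'end',onz(*t(546,70),.085),onz(*s(272,556),.085))
E
```

```text
bar top L/+y [0.54127064 0.20547731 0.19045361] [np.float64(0.000489192498860396), np.float64(0.0004891924988603368)]
bar other [0.52275013 0.14942856 0.19093917] [np.float64(0.001694876125546285), np.float64(0.0016948761255463174)]
orange end R [ 0.53963789 -0.17366598  0.1827664 ] [np.float64(0.0016926683426339503), np.float64(0.0016926683426339677)]
orange end L [ 0.5399914  -0.12333394  0.17801501] [np.float64(0.0009541600009785866), np.float64(0.0009541600009785896)]
green [0.45712677 0.18581735 0.10810024] [np.float64(0.00025877854293292104), np.float64(0.00025877854293296143)]
yellowtop [0.61393229 0.15186115 0.09897031] [np.float64(0.0006874928457746116), np.float64(0.0006874928457746357)]
red [0.54246426 0.27407904 0.12529734] [np.float64(0.0011735535905479095), np.float64(0.0011735535905479319)]
beamend [ 0.82244192 -0.0915311   0.08331457] [np.float64(0.0001410119950378742), np.float64(0.0001410119950378601)]
hub/disc centre [0.53130504 0.18082335 0.10666041] [np.float64(0.0006835918782234965), np.float64(0.0006835918782235056)]
orange top z175 [array([ 0.53878422, -0.12480449,  0.175     ]), array([ 0.54012217, -0.17382773,  0.175     ])]
lensdot z108 [ 0.70812871 -0.1619122   0.108     ] lens z85 [ 0.6512916  -0.15760611  0.085     ] pivot [ 0.56014718 -0.14705094  0.085     ] end [ 0.82178388 -0.09116059  0.085     ] [ 0.82285046 -0.09185106  0.085     ]
```

The crops confirm the grey gear: green lug at 6 o'clock, red stop at 9, yellow mark at 12:30, and the black bar pointing about 72°. The axis is near (0.532, 0.178) with the bar top at z≈0.190. The mirror pivot is near (0.540, -0.149). I'll hover over the turntable.

```bash
cat >> h.py <<'E'
def cmd(p,jaw,base=None):
    """rotvec about tool + shift cm to TCP p with jaw (tool y) at angle jaw deg, tool down"""
    s=state();B=base or (s['position'],s['tool_rot']);R=Ro.from_euler('xyz',B[1])
    Rt=Ro.from_euler('xyz',[np.pi,0,np.radians(jaw+90)])
    print('jaw now',np.degrees(np.arctan2(*R.as_matrix()[:2,1][::-1])),'cmd',(R.inv()*Rt).as_rotvec().round(4),(R.inv().apply(np.array(p)-B[0])*100).round(2))
E
python3 -c "
from h import *
cmd([.532,.178,.26],-18)"
```

```text
jaw now 67.49856161536177 cmd [-0.0018  0.0017  1.4922] [-42.34 -28.14  -4.18]
```

Emit:
{"fn": "jog_arm", "kwargs": {
  "rows": [
    [0,0,1.49,-42.3,-28.1,-4.2,-1],
    [0,0,1.49,-42.3,-28.1,-4.2,-1],
    [0,0,1.49,-42.3,-28.1,-4.2,-1],
    [0,0,1.49,-42.3,-28.1,-4.2,-1],
    [0,0,1.49,-42.3,-28.1,-4.2,-1],
    [0,0,1.49,-42.3,-28.1,-4.2,-1],
    [0,0,1.49,-42.3,-28.1,-4.2,-1],
    [0,0,1.49,-42.3,-28.1,-4.2,-1],
    [0,0,1.49,-42.3,-28.1,-4.2,-1],
    [0,0,1.49,-42.3,-28.1,-4.2,-1],
    [0,0,1.49,-42.3,-28.1,-4.2,-1],
    [0,0,1.49,-42.3,-28.1,-4.2,-1]
  ]
}}

```text
t: 1.3
position: [0.5328, 0.1765, 0.2605]
tool_rot: [3.141, 0.001, 1.255]
ft_force: [-0.4, 0.1, 0.2]
width: 1.0
```

```bash
python3 - <<'E'
from h import *
import pickle
s=state();print(s['t'],s['q'].round(3),s['position'],s['ft_force'])
c=capture('wrist');pickle.dump(c,open('w1.pkl','wb'));save(c,'w1.png');cmd([.532,.178,.26],-18)
E
```

```text
1.3 [-0.644  0.462  0.438  1.634 -0.213  1.094 -0.465] [0.53281588 0.17645892 0.26047264] [-0.4033157   0.08167014  0.23475149]
jaw now -17.872192237363336 cmd [-0.0016  0.0001  0.0022] [-0.1   0.08  0.01]
```

View pics/w1.png

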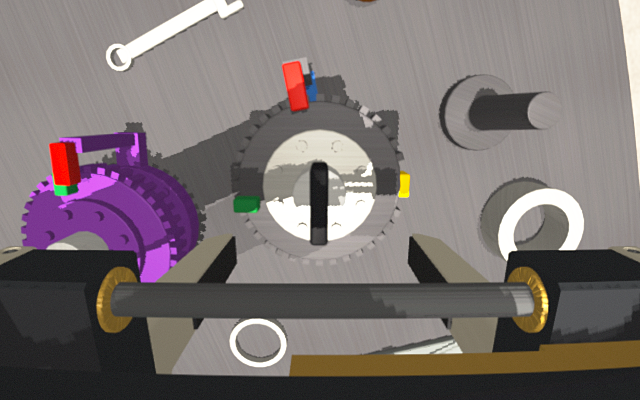

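The wrist view shows the grey gear below, with the bar upright at (319,203) from about (320,163) to (319,244). Its direction matches the jaws. I'll measure the bar and disc centre, then work out the descent.

```bash
python3 - <<'E'
from h import *
import pickle
c=pickle.load(open('w1.pkl','rb'))
im=c['pixels'].astype(int)
m=((im.max(2)<45)&(np.indices(im.shape[:2])[0]<250)&(np.indices(im.shape[:2])[0]>158)&(abs(np.indices(im.shape[:2])[1]-319)<15)).astype(np.uint8)
ys,xs=np.nonzero(m);print(xs.min(),xs.max(),ys.min(),ys.max(),cv2.minAreaRect(np.c_[xs,ys].astype(np.float32)))
a,b=onz(c,319,ys.max(),.19),onz(c,320,ys.min(),.14)
print('near end top',onz(c,319,ys.max(),.19),'far end(top)',onz(c,320,ys.min(),.19),'sides',onz(c,xs.min(),225,.19),onz(c,xs.max(),225,.19))
for z in (.108,.110): print('disc c',onz(c,319,188,z))
cmd([.532,.178,.157],-18)
E
```

```text
311 327 163 241 ((319.0, 202.0), (78.0, 16.0), 90.0)
near end top [0.52538484 0.15657538 0.19      ] far end(top) [0.54451625 0.21257365 0.19      ] sides [0.52365878 0.17052293 0.19      ] [0.5350501  0.16681218 0.19      ]
disc c [0.53234179 0.18001709 0.108     ]
disc c [0.53248363 0.18039439 0.11      ]
jaw now -17.872192237363336 cmd [-0.0016  0.0001  0.0022] [-0.1   0.09 10.31]
```

Emit:
{"fn": "jog_arm", "kwargs": {
  "rows": [
    [0,0,0,0.3,0,4,-1],
    [0,0,0,0.3,0,8,-1],
    [0,0,0,0.3,0,10.3,-1],
    [0,0,0,0.3,0,10.3,1],
    [0,0,0,0.3,0,10.3,1],
    [0,0,0,0.3,0,10.3,1],
    [0,0,0,0.3,0,10.3,1],
    [0,0,0,0.3,0,10.3,1],
    [0,0,0,0.3,0,10.3,1],
    [0,0,0,0.3,0,10.3,1]
  ]
}}

```text
t: 2.35
position: [0.5331, 0.1818, 0.158]
tool_rot: [3.141, -0.0, 1.259]
ft_force: [0.4, 0.2, 0.3]
width: 0.445
```

```bash
python3 -c "
from h import *
s=state();print(s['torque'],s['q'][6],s['ft_force'],s['width']*93)"
```

```text
[-0.07274464  0.08578016 -0.00934789] -0.4120432269343034 [0.43234396 0.20298718 0.29449278] 41.4160583802856
```

Emit:
{"fn": "jog_arm", "kwargs": {
  "rows": [
    [0,0,0,0,0,0,1],
    [0,0,0,0,0,0,1],
    [0,0,0,0,0,0,1],
    [0,0,0,0,0,0,1],
    [0,0,0,0,0,0,1],
    [0,0,0,0,0,0,1],
    [0,0,0,0,0,0,1]
  ]
}}

```text
t: 3.05
position: [0.5324, 0.182, 0.1575]
tool_rot: [-3.14, 0.0, 1.259]
ft_force: [-1.8, 1.1, 1.1]
width: 0.151
```

Emit:
{"fn": "jog_arm", "kwargs": {
  "rows": [
    [0,0,0.1,0,0,0,1],
    [0,0,0.2,0,0,0,1],
    [0,0,0.3,0,0,0,1],
    [0,0,0.4,0,0,0,1],
    [0,0,0.5,0,0,0,1],
    [0,0,0.5,0,0,0,1]
  ]
}}

```text
t: 3.65
position: [0.533, 0.1815, 0.1576]
tool_rot: [3.141, 0.001, 0.758]
ft_force: [-0.6, -1.0, -0.0]
width: 0.153
```

```bash
python3 -c "
from h import *
s=state();print(s['torque'],s['q'].round(3),s['ft_force'],s['width']*93)"
```

```text
[0.00273072 0.33532674 0.04837187] [-0.705  0.598  0.536  1.768 -0.381  0.881 -0.811] [-0.64222679 -1.01946327 -0.0249744 ] 14.191740288510264
```

Emit:
{"fn": "jog_arm", "kwargs": {
  "rows": [
    [0,0,0.12,0,0,0,1],
    [0,0,0.24,0,0,0,1],
    [0,0,0.36,0,0,0,1],
    [0,0,0.48,0,0,0,1],
    [0,0,0.6,0,0,0,1],
    [0,0,0.6,0,0,0,1]
  ]
}}

```text
t: 4.25
position: [0.5334, 0.1807, 0.1575]
tool_rot: [3.14, -0.0, 0.159]
ft_force: [-0.5, -2.5, -0.2]
width: 0.15
```

```bash
python3 - <<'E'
from h import *
import pickle
s=state();print(s['torque'],s['q'].round(3),s['ft_force'],s['width']*93)
c=capture('top');a=capture('scene')
pickle.dump((c,a),open('c1.pkl','wb'))
x=cv2.resize(c['pixels'][140:240,230:330],None,fx=4,fy=4);y=cv2.resize(a['pixels'][150:250,300:400],None,fx=4,fy=4)
cv2.imwrite('pics/c1.png',np.hstack([x,y])[:,:,::-1])
E
```

```text
[-0.10767171  0.19025307  0.09993042] [-0.802  0.639  0.709  1.771 -0.507  0.922 -1.287] [-0.4691632  -2.54051931 -0.2014515 ] 13.960607014465845
```

View pics/c1.png

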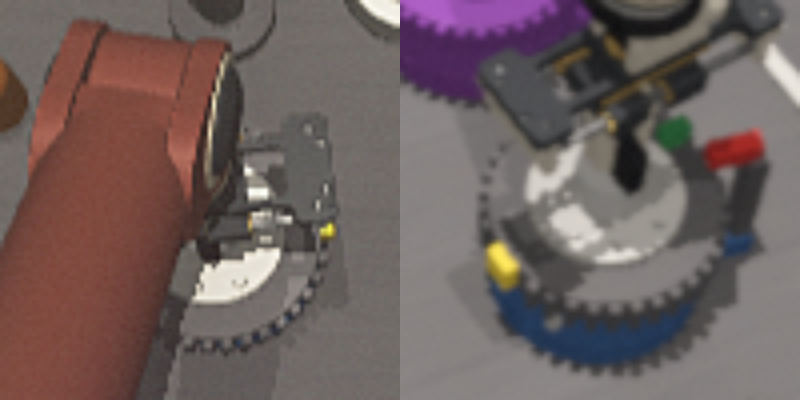

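The right pane (scene view) shows the green lug at (675,130), a short way from the red block at (735,148). The mark is at (503,265). The gear follows the grip, so I'll continue in small steps to the stop.

Emit:
{"fn": "jog_arm", "kwargs": {
  "rows": [
    [0,0,0.05,0,0,0,1],
    [0,0,0.1,0,0,0,1],
    [0,0,0.15,0,0,0,1],
    [0,0,0.15,0,0,0,1]
  ]
}}

```text
t: 4.75
position: [0.5334, 0.1806, 0.1576]
tool_rot: [3.14, -0.001, 0.01]
ft_force: [0.1, -4.2, -1.6]
width: 0.148
```

```bash
python3 -c "
from h import *
s=state();print(s['torque'],s['joint_torque'][6],s['tool_rot'])"
```

```text
[-0.45503857 -0.00622345 -0.1516756 ] 0.04826055723242462 [ 3.13998214e+00 -8.27262211e-04  9.72808212e-03]
```

Emit:
{"fn": "jog_arm", "kwargs": {
  "rows": [
    [0,0,0.05,0,0,0,1],
    [0,0,0.1,0,0,0,1],
    [0,0,0.1,0,0,0,1]
  ]
}}

```text
t: 5.05
position: [0.5334, 0.1804, 0.1576]
tool_rot: [3.14, -0.001, -0.091]
ft_force: [0.5, -5.0, -1.9]
width: 0.15
```

```bash
python3 -c "
from h import *
s=state();print(s['torque'],s['joint_torque'][6],s['tool_rot'])"
```

```text
[-0.59595154 -0.02448043 -0.1498161 ] 0.044935536570847034 [ 3.13979553e+00 -1.02071674e-03 -9.05349487e-02]
```

Emit:
{"fn": "jog_arm", "kwargs": {
  "rows": [
    [0,0,0.03,0,0,0,1],
    [0,0,0.06,0,0,0,1],
    [0,0,0.06,0,0,0,1]
  ]
}}

```text
t: 5.35
position: [0.5334, 0.1803, 0.1576]
tool_rot: [3.139, -0.001, -0.147]
ft_force: [1.1, -5.4, -2.3]
width: 0.151
```

```bash
python3 - <<'E'
from h import *
s=state();print(s['torque'],s['joint_torque'][6],s['tool_rot'])
c=capture('top');a=capture('scene')
import pickle;pickle.dump((c,a),open('c2.pkl','wb'))
for d in (c,a):
    h=cv2.cvtColor(d['pixels'],cv2.COLOR_RGB2HSV);m=cv2.inRange(h,(24,150,120),(34,255,255))
    n,l,st,ce=cv2.connectedComponentsWithStats(m);print([(st[i,4],ce[i].round(1)) for i in range(1,n) if st[i,4]>8])
E
```

```text
[-0.94490069 -0.17076209  0.5901362 ] -0.6430202163755894 [ 3.13870724e+00 -1.32324875e-03 -1.47020043e-01]
[(np.int32(155), array([139.3,  98.9])), (np.int32(814), array([147.8, 118.6])), (np.int32(446), array([180.5, 119.9])), (np.int32(9), array([186. , 144.6])), (np.int32(63), array([218.8, 155. ])), (np.int32(17), array([311.2, 202.6])), (np.int32(27), array([182.3, 242.7])), (np.int32(25), array([302.8, 292.9])), (np.int32(24), array([461.6, 312.5]))]
[(np.int32(35), array([415.7, 136. ])), (np.int32(14), array([289.9, 137.7])), (np.int32(3341), array([529.6, 233.6])), (np.int32(42), array([321.2, 209.1])), (np.int32(17), array([435. , 208.5])), (np.int32(11), array([556. , 255.6]))]
```

The torque jumped from 0.15 to 0.59 N·m and the grip turned 1.405 rad in total, so the gear is at its stop. I'll release and rise.

Emit:
{"fn": "jog_arm", "kwargs": {
  "rows": [
    [0,0,0.05,0,0,0,-1],
    [0,0,0.05,0,0,0,-1],
    [0,0,0.05,0,0,0,-1],
    [0,0,0.05,0,0,0,-1],
    [0,0,0.05,0,0,0,-1],
    [0,0,0.05,0,0,0,-1],
    [0,0,0.05,0,0,-3,-1],
    [0,0,0.05,0,0,-6,-1],
    [0,0,0.05,0,0,-10,-1],
    [0,0,0.05,0,0,-10,-1]
  ]
}}

```text
t: 6.45
position: [0.5363, 0.1813, 0.263]
tool_rot: [-3.137, -0.01, -0.201]
ft_force: [0.2, -0.1, 0.1]
width: 0.962
```

```bash
python3 -c "
from h import *
cmd([.538,-.149,.26],2)"
```

```text
jaw now -101.52399092029846 cmd [ 0.0056 -0.0112 -1.8068] [ 6.76 32.33  0.22]
```

Emit:
{"fn": "jog_arm", "kwargs": {
  "rows": [
    [0,0,-1.81,6.8,32.3,0.2,-1],
    [0,0,-1.81,6.8,32.3,0.2,-1],
    [0,0,-1.81,6.8,32.3,0.2,-1],
    [0,0,-1.81,6.8,32.3,0.2,-1],
    [0,0,-1.81,6.8,32.3,0.2,-1],
    [0,0,-1.81,6.8,32.3,0.2,-1],
    [0,0,-1.81,6.8,32.3,0.2,-1],
    [0,0,-1.81,6.8,32.3,0.2,-1],
    [0,0,-1.81,6.8,32.3,0.2,-1],
    [0,0,-1.81,6.8,32.3,0.2,-1],
    [0,0,-1.81,6.8,32.3,0.2,-1],
    [0,0,-1.81,6.8,32.3,0.2,-1]
  ]
}}

```text
t: 7.65
position: [0.5346, -0.1481, 0.2549]
tool_rot: [-3.14, -0.001, 1.604]
ft_force: [0.1, -0.1, 1.3]
width: 1.0
```

```bash
python3 - <<'E'
from h import *
import pickle
s=state();print(s['t'],s['q'].round(3),s['position'],s['tool_rot'])
w=capture('wrist');c=capture('top');a=capture('scene')
pickle.dump((w,c,a),open('c3.pkl','wb'))
save(w,'w3.png')
x=cv2.resize(c['pixels'][130:230,240:340],None,fx=4,fy=4);y=cv2.resize(a['pixels'][150:250,300:400],None,fx=4,fy=4)
cv2.imwrite('pics/c3.png',np.hstack([x,y])[:,:,::-1])
cmd([.538,-.149,.26],2)
E
```

```text
7.65 [-0.027  0.451  0.391  1.659 -0.191  1.071  0.455] [ 0.53457171 -0.14808492  0.25491924] [-3.14039059e+00 -5.96773643e-04  1.60443366e+00]
jaw now 1.386383875432197 cmd [-0.0007 -0.0007 -0.0107] [-0.08  0.33 -0.48]
```

View pics/c3.png

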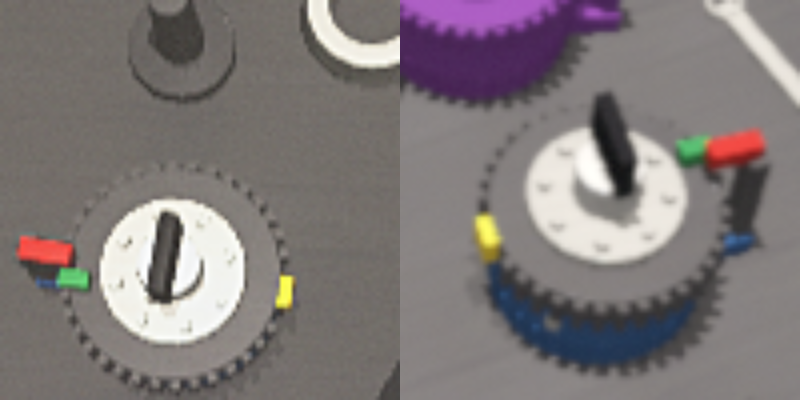

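View pics/w3.png

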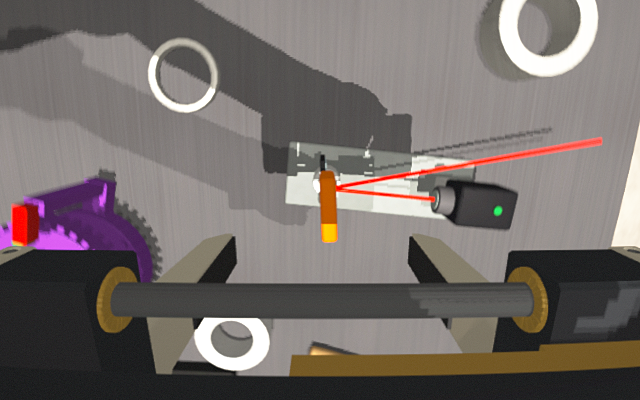

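Picture 7 shows the green lug at (692,151), touching the red block at (735,148), so the gear is at zero. The wrist view (picture 8) shows the orange bar from (321,172) to (330,240). The beam runs lens (438,199) → mirror (335,188) → (600,141). Now for the numbers.

```bash
python3 - <<'E'
from h import *
import pickle
w,c,a=pickle.load(open('c3.pkl','rb'))
P=[onz(w,*p,.085) for p in[(438,199),(335,188.5),(600,141)]]
print(np.array(P).round(4)); ang=lambda v:np.degrees(np.arctan2(v[1],v[0]))
print('lens dir',ang(P[0]-P[1]),'refl',ang(P[2]-P[1]))
def comp(d,lo,hi,box):
    h=cv2.cvtColor(d['pixels'],cv2.COLOR_RGB2HSV);m=cv2.inRange(h,lo,hi);z=np.zeros_like(m);x0,x1,y0,y1=box;z[y0:y1,x0:x1]=m[y0:y1,x0:x1];return z
m=comp(w,(8,170,90),(22,255,255),(305,345,160,250));ys,xs=np.nonzero(m);
for y in range(ys.min(),ys.max()+1,6): print(y,xs[ys==y].min(),xs[ys==y].max(),end=' | ')
print(ys.max())
Y=(23,130,90),(36,255,255)
b=[]
for d,box in((c,(300,320,190,215)),(a,(315,330,195,220))):
    m=comp(d,*Y,box);ys,xs=np.nonzero(m);b.append((xs.mean(),ys.mean(),xs.min(),xs.max(),ys.min(),ys.max(),len(xs)));print(b[-1])
print('mark',tri([(c,*b[0][:2]),(a,*b[1][:2])]), onz(c,*b[0][:2],.098))
E
```

```text
[[ 0.6578 -0.1558  0.085 ]
 [ 0.5492 -0.1485  0.085 ]
 [ 0.8232 -0.0878  0.085 ]]
lens dir -3.851828075982591 refl 12.498436356062061
171 321 330 | 177 320 333 | 183 320 335 | 189 321 335 | 195 320 335 | 201 320 335 | 207 321 335 | 213 321 336 | 219 321 336 | 225 321 336 | 231 321 336 | 237 322 336 | 241
(np.float64(310.7307692307692), np.float64(202.65384615384616), np.int64(309), np.int64(312), np.int64(199), np.int64(206), 26)
(np.float64(321.4117647058824), np.float64(208.9607843137255), np.int64(319), np.int64(324), np.int64(203), np.int64(214), 51)
mark (array([0.52037162, 0.09458956, 0.08261456]), [np.float64(0.0007013364856717349), np.float64(0.000701336485671693)]) [0.51828687 0.09487576 0.098     ]
```

```bash
python3 - <<'E'
from h import *
import pickle
w,c,a=pickle.load(open('c3.pkl','rb'))
print('near end top',onz(w,329,241,.175), 'mid-rows',onz(w,328.5,225,.175))
cmd([.5405,-.149,.142],4)
E
```

```text
near end top [ 0.54221247 -0.17285951  0.175     ] mid-rows [ 0.54129035 -0.15965539  0.175     ]
jaw now 1.386383875432197 cmd [-0.0007 -0.0007 -0.0456] [-0.1   0.59 11.32]
```

Emit:
{"fn": "jog_arm", "kwargs": {
  "rows": [
    [0,0,-0.045,0,0.6,4,-1],
    [0,0,-0.045,0,0.6,8,-1],
    [0,0,-0.045,0,0.6,11.3,-1],
    [0,0,-0.045,0,0.6,11.3,-1],
    [0,0,-0.045,0,0.6,11.3,1],
    [0,0,-0.045,0,0.6,11.3,1],
    [0,0,-0.045,0,0.6,11.3,1],
    [0,0,-0.045,0,0.6,11.3,1],
    [0,0,-0.045,0,0.6,11.3,1],
    [0,0,-0.045,0,0.6,11.3,1],
    [0,0,-0.045,0,0.6,11.3,1],
    [0,0,-0.045,0,0.6,11.3,1]
  ]
}}

```text
t: 9.0
position: [0.541, -0.148, 0.1427]
tool_rot: [-3.142, 0.0, 1.643]
ft_force: [-0.3, 0.4, -0.8]
width: 0.366
```

Emit:
{"fn": "jog_arm", "kwargs": {
  "rows": [
    [0,0,0,0,0,0,1],
    [0,0,0,0,0,0,1],
    [0,0,0,0,0,0,1],
    [0,0,0,0,0,0,1],
    [0,0,0,0,0,0,1],
    [0,0,0,0,0,0,1],
    [0,0,0,0,0,0,1],
    [0,0,0,0,0,0,1]
  ]
}}

```text
t: 9.8
position: [0.5395, -0.1482, 0.1425]
tool_rot: [-3.139, -0.001, 1.643]
ft_force: [-5.5, -0.6, 3.2]
width: 0.138
```

```bash
python3 - <<'E'
from h import *
s=state();print(s['torque'],s['ft_force'],s['position'],s['tool_rot'],s['width']*93)
E
```

```text
[ 0.00258627  1.02289319 -0.06231368] [-5.50330548 -0.62956388  3.23366825] [ 0.53950411 -0.14815215  0.14247161] [-3.13862851e+00 -7.35122000e-04  1.64251910e+00] 12.817130125075074
```

Emit:
{"fn": "jog_arm", "kwargs": {
  "rows": [
    [0,0,-0.08,0,0,0,1],
    [0,0,-0.16,0,0,0,1],
    [0,0,-0.24,0,0,0,1],
    [0,0,-0.32,0,0,0,1],
    [0,0,-0.4,0,0,0,1],
    [0,0,-0.48,0,0,0,1],
    [0,0,-0.56,0,0,0,1],
    [0,0,-0.64,0,0,0,1],
    [0,0,-0.69,0,0,0,1],
    [0,0,-0.69,0,0,0,1],
    [0,0,-0.69,0,0,0,1]
  ]
}}

```text
t: 10.9
position: [0.5392, -0.1483, 0.1425]
tool_rot: [-3.139, -0.003, 2.332]
ft_force: [-5.9, 0.1, 4.2]
width: 0.137
```

```bash
python3 - <<'E'
from h import *
import pickle
s=state();print(s['torque'],s['ft_force'],s['position'],s['tool_rot'])
c=capture('top');a=capture('scene');w=capture('wrist')
pickle.dump((w,c,a),open('c4.pkl','wb'))
x=cv2.resize(c['pixels'][140:240,280:430],None,fx=4,fy=4);y=cv2.resize(a['pixels'][170:270,220:370],None,fx=4,fy=4)[:, :600]
cv2.imwrite('pics/c4.png',np.vstack([x[:300],y[:300]])[:,:,::-1])
E
```

```text
[-0.18472379  0.99846463 -0.11718226] [-5.90676462  0.11980528  4.19456477] [ 0.53915483 -0.14829706  0.1424646 ] [-3.13931242e+00 -2.97278733e-03  2.33188473e+00]
```

View pics/c4.png

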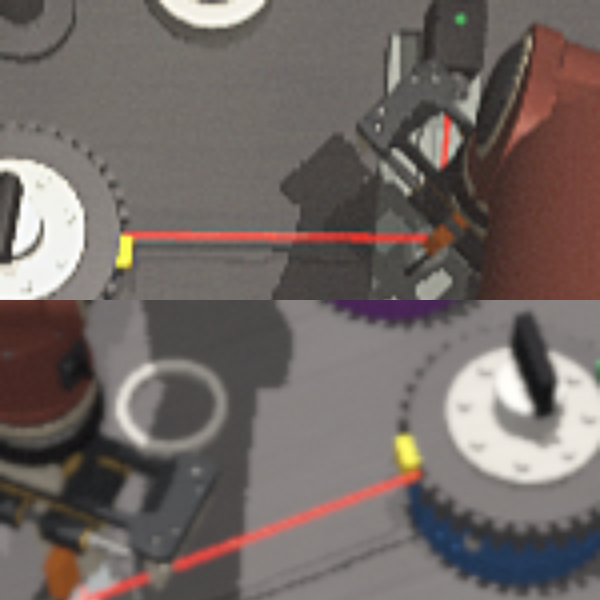

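Picture 9 shows the beam meeting the gear at the mark's upper edge: top crop (133,237) against a mark centre of (125,251). In the scene crop it lands at (415,477), just beside the mark. A little more anticlockwise turn is needed.

```bash
cat > m.py <<'E'
from h import *
def fitbeam(d,box):
    im=d['pixels'].astype(int);r=(im[...,0]-np.maximum(im[...,1],im[...,2])>70)
    h=cv2.cvtColor(d['pixels'],cv2.COLOR_RGB2HSV)[...,0];r&=(h<6)|(h>174)
    x0,x1,y0,y1=box;ys,xs=np.nonzero(r[y0:y1,x0:x1]);P=np.array([onz(d,x+x0,y+y0,.085)[:2] for x,y in zip(xs,ys)])
    v=cv2.fitLine(P.astype(np.float32),cv2.DIST_HUBER,0,.01,.01).ravel();u=v[:2]*np.sign(v[1]);return v[2:],u,len(xs),P[:,1].max()
def rep(c,a,mark):
    for n,d,b in(('top',c,(314,380,190,212)),('scene',a,(262,322,270-70,305))):
        p,u,k,e=fitbeam(d,b);m=np.array(mark)-p;t=(mark[1]-p[1])/u[1]
        print(n,k,'ang',np.degrees(np.arctan2(u[1],u[0])),'beam x at mark y',(p+u*t)[0],'x at pivot',(p+u*(-.148-p[1])/u[1])[0],'y of mark',u[0]*m[1]-u[1]*m[0],'endy',e)
E
python3 - <<'E'
from m import *
import pickle
w,c,a=pickle.load(open('c4.pkl','rb'))
rep(c,a,(.520,.0895))
# mark, yellow extents along x in world
for d,box,z in((c,(300,320,190,215),.098),(a,(315,330,195,220),.085)):
    h=cv2.cvtColor(d['pixels'],cv2.COLOR_RGB2HSV);m=cv2.inRange(h,(23,130,90),(36,255,255));x0,x1,y0,y1=box
    ys,xs=np.nonzero(m[y0:y1,x0:x1]);q=np.array([onz(d,x+x0,y+y0,z)[:2] for x,y in zip(xs,ys)]);print(q.mean(0),q.min(0),q.max(0),len(q))
E
```

```text
top 144 ang 91.1997 beam x at mark y 0.53304315 x at pivot 0.53801686 y of mark 0.013040309752455386 endy 0.08546102944147915
scene 151 ang 91.03836 beam x at mark y 0.5362098 x at pivot 0.54051447 y of mark 0.016207142644080196 endy 0.08543352525137368
[0.51822759 0.09448514] [0.50777603 0.08815315] [0.52974681 0.10005719] 28
[0.51782187 0.09388683] [0.50281932 0.08550566] [0.53044639 0.10152364] 42
```

Emit:
{"fn": "jog_arm", "kwargs": {
  "rows": [
    [0,0,-0.018,0,0,0,1],
    [0,0,-0.035,0,0,0,1],
    [0,0,-0.035,0,0,0,1],
    [0,0,-0.035,0,0,0,1]
  ]
}}

```text
t: 11.45
position: [0.5392, -0.1483, 0.1425]
tool_rot: [-3.139, -0.003, 2.367]
ft_force: [-5.8, 0.6, 3.6]
width: 0.141
```

```bash
python3 - <<'E'
from m import *
s=state();print(s['t'],s['torque'],s['tool_rot'])
c=capture('top');a=capture('scene')
rep(c,a,(.5185,.089))
x=cv2.resize(c['pixels'][185:215,290:350],None,fx=10,fy=10,interpolation=0);y=cv2.resize(a['pixels'][190:220,300:360],None,fx=10,fy=10,interpolation=0)
cv2.imwrite('pics/c5.png',np.vstack([x,y])[:600,:,::-1])
E
```

```text
11.45 [-0.05888873  0.9745813  -0.11182516] [-3.13929965e+00 -3.01749037e-03  2.36687239e+00]
top 149 ang 94.86831 beam x at mark y 0.5179076 x at pivot 0.5380937 y of mark -0.0005902279902549705 endy 0.08501275615532236
scene 141 ang 94.9428 beam x at mark y 0.5195807 x at pivot 0.5400771 y of mark 0.0010766725848201444 endy 0.08431344181276787
```

View pics/c5.png

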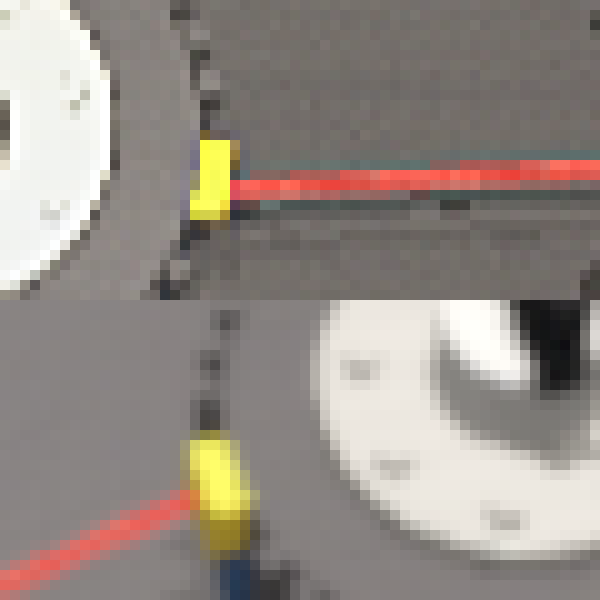

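Picture 10 shows the beam ending on the mark: at (233,185) in the top pane, with the mark spanning 138–218, and at (195,500) in the scene pane, mid-face. Both views put it within about 1 mm of the middle. I'll hold briefly and hand in.

Emit:
{"fn": "jog_arm", "kwargs": {
  "rows": [
    [0,0,0,0,0,0,1],
    [0,0,0,0,0,0,1],
    [0,0,0,0,0,0,1],
    [0,0,0,0,0,0,1],
    [0,0,0,0,0,0,1]
  ]
}}

```text
t: 12.05
position: [0.5392, -0.1483, 0.1425]
tool_rot: [-3.139, -0.003, 2.367]
ft_force: [-5.1, 0.2, 2.9]
width: 0.136
```

```bash
python3 - <<'E'
from m import *
rep(capture('top'),capture('scene'),(.5185,.089));print(state()['width']);print(hand_in())
E
```

```text
top 148 ang 94.860634 beam x at mark y 0.51794696 x at pivot 0.538101 y of mark -0.0005510555473960226 endy 0.08501275615532236
scene 140 ang 94.92488 beam x at mark y 0.51963794 x at pivot 0.5400597 y of mark 0.001133721430266306 endy 0.08431344181276787
0.13651678717468355
the job is handed in; nothing more can be done
None
```

The job is handed in at about 12 s of the 45 s allowed; the hand-in gave no verdict.

- **Turntable:** I turned the grey turntable clockwise about 1.40 rad. The torque then rose from 0.15 to 0.59 N·m, and the scene view shows the green lug against the red stop block.
- **Mirror:** I gripped the orange bar and turned the mirror about 0.72 rad anticlockwise. It is still held in the fingers (opening about 13 mm, which matches the bar) and was steady over the last 0.5 s.
- **Beam:** The last check put the beam line −0.6 mm (top view) and +1.1 mm (scene view) from the middle of the mark, against a limit of 12 mm. The two views differ by about 2 mm, which is within the camera calibration.
- **Bystanders:** I touched none that I know of, but I did not measure their positions at the end.

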